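# Set up the telescopic bench light

## Task

Put up the bench light: pull its light bar out along the leaning mast as far as it goes and, keeping it pulled out, turn it clockwise (seen looking down the mast onto the bar) until the spring button clicks out through the lock collar's hole, without forcing it on past the hole; let go so that the mast stays up by itself. Do not drag or lift the stand, and leave the other things on the table where they are.

Things in the scene. Friction and masses are not known exactly. Their poses are not given: they have to be found in the camera images.
- foot: The stand: loose but heavy (5 kg) grey round foot, 156 mm across, 32 mm high, with a 50 mm thick dark tube rising from it that leans 30 degrees from vertical towards the foot's own -x. Origin: centre of the foot's underside, z up. The mast axis starts 30 mm on its +x side, 28 mm up. Pulling with over about 20 N or twisting with over about 1.2 N m drags the stand.
- lock_collar (a point): Point on the mast axis at the top face of the black lock collar (53 mm across, 32 mm high) on the tube's upper end, 160 mm along the axis from its start; axes as the foot. The collar's hole (dark spot, white tick above and below) faces a bar twist between -0.65 and +0.3, different every time and not measured: it must be seen, or felt for by turning.
- light_grip (a point): Centre of the aluminium light bar on the mast's top, where it is to be gripped; moves and turns with the bar. Bar: 24 mm (own x) by 150 mm (own y) by 24 mm (own z); own z points up along the leaning mast, own x across the bar, two white light strips on its -x face. With the mast in, the bar's underside is 35 mm above the collar.
- lift (a joint): How far the mast is pulled out, m: 0 pushed in (start), 0.11 at the end stop. It runs easily, and sinks right back by weight and spring (4 to 5 N) when let go, unless locked. Locked and let go, it stands a few mm below the end stop.
- twist (a joint): Turn of mast and bar about the mast axis, rad: + anticlockwise looking down on the bar, 0 with the bar square across the stand; stops at +-1; starts at 0.6 to 0.75, turns easily. At full lift the domed spring button (facing as the strips) snaps out about 0.1 rad before the hole and draws the bar on to its middle; beyond, the bar resists, up to 0.3 N m, and 0.13 rad on the dome rides in: lock lost.
- by_tub_1: Bystander: white tub with red lid, 74 mm across, 70 mm high; origin at the centre of its underside, z up.
- by_tub_2: Bystander: white tub with turquoise lid, 72 mm across, 60 mm high; origin at the centre of its underside, z up.
- by_baking_cups_1: Bystander: stack of pink baking cups, 59 mm across and high; origin at the centre of its underside, z up.
- by_nozzle_3: Bystander: pale piping nozzle, 40 mm across, 50 mm high; origin at the centre of its underside, z up.
- by_cutter_ring_1: Bystander: grey ring cutter, 70 mm across, 35 mm high; origin at the centre of its underside, z up.
- by_spice_1: Bystander: spice jar with green cap, 46 mm across, 106 mm high; origin at the centre of its underside, z up.
- by_kit_tape: Bystander: roll of tan tape lying flat, 94 mm across, 25 mm high; origin at the centre of its underside, z up.

How it is judged:
By the outcome, as a careful person would: the job done as asked, in the order asked, and still so for the second after the job is handed in, with the robot touching nothing.
It also fails if it takes over 64 s, if anything falls off the work surface, if the arm or the gripper's body presses on something with over 40 N, if the wrist force passes 120 N, or if a joint passes its speed limit or range.

## Robot

A 6-joint arm with a two-finger parallel gripper is mounted at the origin on a cart in front of the work surface, level with it; the furniture and walls round the work are solid. World frame = base frame: x ahead of the robot, y to its left, z up, the work surface at z = 0. Lengths are in m, angles in rad, forces in N, time in s.
With the tool pointing down it reaches from about 0.35 to 0.975 m from the base axis. Payload 4.9 kg.
Tool frame: the origin (TCP) lies at the very end of the fingers, on their centre line; the grasp point (between the pads) lies 19 mm behind it; x points along the fingers, y is the direction in which the jaws open and shut, and the axes are right-handed (so a half turn about x gives the same grasp; the last joint's range is limited). The gripper opens to 85 mm and grips with 20 to 120 N. Pads are 22 mm wide; open, the fingers measure 114 mm over their backs; the gripper's body (76 mm by 85 mm) begins 54 mm behind the grasp point. The pads swing forward as they close: fully open they stand 13 mm farther back than shut.
Start: joints at [-1.322, 0.053, 1.613, -0, 1.476, -0.119], TCP at [0.225, -0.583, 0.231] pointing down, gripper open.
Joint ranges: [-3.01, 3.01], [-1.01, 2.22], [0.06, 2.58], [-1.02, 4.17], [0.09, 2.62], [-3.14, 3.14]. Speed limits (rad/s): [2.57, 2.57, 3.14, 3.14, 3.14, 3.14].

## Interface

Orientations are given as a rotation vector (axis times angle).
In Python, from station import ctrl, get_image, calibration, finish_job, search_frame, cut_out, mark_of gives the robot as it stands. The module is installed in compiled form; this text tells all that it offers.
- The arm moves only by the tool arm_command, never from a script. Its argument "plan" is a list that holds one entry, the list of rows, each a list of 7 numbers: the shift along the tool's x, y, z in m, then the turn, a rotation vector about the tool's x, y, z in degrees, then the finger opening in m, from 0 to 0.0854. A call has 1 to 20 rows; each row shifts and turns the pose as measured when the row begins, along the tool's axes as they then stand; what a row does not reach is not made up. A row lasts 1/12 s, in which the tool goes at most 41.7 mm and 7.16 degrees, less where a joint would pass 70% of its speed; a pose out of reach is approached as far as the arm can. A call with a gripper value outside its range is refused whole. The fingers move at their own pace and stop on an object; "squeeze" is the grip in N (left out, the last holds). Time passes only in rows, so rows that do not move let the fingers close. It gives the time, the measured TCP pose, the force and the opening at its end, in the units of the state.
- ctrl.get_obs(): the state, without advancing time (a new reading comes with each control period).
- get_image(name): name is "scene" or "top"; returns the picture (384x512x3 uint8, red, green, blue); there is no depth.
- calibration(name): a dict with "fx", "fy", "cx", "cy" (pixels), "cam_to_world" (4x4, takes a point from camera to world coordinates). Camera axes: x right, y down, z forward; pixel columns grow to the right and rows downward; lengths in m; the calibration is good to about 2 mm. A picture is of the moment at which its call begins. calibration takes no time and is no camera call.
- finish_job(): hands the job in, once; it reports no verdict.
Trained networks look in the newest picture that a camera, given by its name, has taken for a name from the list of things; names that differ only in an ending like _2 or _b are one class to them, and where a whole thing is asked for, a point or a joint stands for the part that bears it (a point fixed in the world has none). Each returns a list of dicts, best first, with "conf" (0 to 1); they miss things now and then, are a little off and sometimes report something else, mostly with a low value. They report only what shows in the picture. A call takes as long as a camera call.
- search_frame(camera, thing): "at" ([x, y, z] in m, in the coordinates of the camera as it stood for that picture, good to about 4 mm: the middle of the surface that is visible of it).
- cut_out(camera, thing): "mask" (384x512 bool, what is visible of it).
- mark_of(camera, thing): "at" ([x, y, z] in m, in the coordinates of the camera as it stood for that picture, good to about 4 mm: a listed point, or the origin of a listed thing).
The state is a dict: "t": time; "q": joint angles; "dq": joint speeds; "effort": joint torques, N m; "tool_pos": TCP position; "tool_rot": TCP orientation; "contact_force": force on the tool from outside, world axes, zero at the start; "wrist_torque": the same for the moment, N m; "opening": finger opening in m.
Only numpy, scipy, OpenCV 4.12 (cv2) and the standard library are available. Lean on these libraries where they do the work, as an engineer would, in place of code of your own. Each camera call takes 0.05 s, during which the arm holds its last target. There are 200 camera calls.

## Working session

There is one attempt and no reset: what is moved stays moved. The work goes in short steps, Python scripts to look and compute and a tool call to move; the robot and the scene stay as the last step left them, time stands still between calls to the robot, and variables do not carry over. Pictures are saved under pics/ and viewed, about 8 in all and at most 12, crops included, and the job is handed in when it is done.

Besides the shell and the picture viewer there is one more tool, called after "Call:" by a JSON object that holds its "name" and its "arguments". arm_command: Moves the arm, as the interface text tells. Its arguments: {"type":"object","properties":{"plan":{"type":"array","items":{"type":"array","items":{"type":"array","items":{"type":"number"}}}},"squeeze":{"type":"number"}},"required":["plan"]}

```bash
mkdir -p pics
cat > h.py <<'E'
import numpy as np, cv2
from scipy.spatial.transform import Rotation as R
from station import ctrl, get_image, calibration, finish_job, search_frame, cut_out, mark_of
def snap(cam,name):
    im=get_image(cam); cv2.imwrite(f'pics/{name}.png',im[:,:,::-1]); return im
def w(cam,p):
    T=calibration(cam)['cam_to_world']; T=np.array(T); return T[:3,:3]@np.array(p)+T[:3,3]
def pix(cam,P):
    c=calibration(cam);T=np.array(c['cam_to_world']);p=T[:3,:3].T@(np.array(P)-T[:3,3])
    return np.array([c['fx']*p[0]/p[2]+c['cx'],c['fy']*p[1]/p[2]+c['cy']])
E
python3 - <<'E'
from h import *
np.set_printoptions(precision=4,suppress=True)
a=snap('scene','s0');b=snap('top','t0')
cv2.imwrite('pics/both0.png',np.hstack([a,b])[:,:,::-1])
for cam in('scene','top'):
    T=np.array(calibration(cam)['cam_to_world']);print(cam,T[:3,3],T[:3,2],calibration(cam)['fx'])
    for n in('foot','lock_collar','light_grip'):
        for d in mark_of(cam,n)[:2]:print(cam,n,d['conf'],w(cam,d['at']))
for n in('by_tub_1','by_baking_cups_1','by_nozzle_3','by_cutter_ring_1','by_spice_1','by_kit_tape'):
    for d in mark_of('top',n)[:2]:print(n,d['conf'],w('top',d['at']))
o=ctrl.get_obs();print(o)
E
```

```text
scene [0.1667 0.8773 0.6776] [ 0.3921 -0.762  -0.5154] 382.3305779248624
scene foot 0.82 [0.684  0.0501 0.0007]
scene foot 0.21 [0.6095 0.065  0.2086]
scene lock_collar 0.61 [0.6293 0.0598 0.1677]
scene light_grip 0.92 [0.608  0.0678 0.21  ]
scene light_grip 0.29 [ 0.6849  0.0504 -0.0017]
top [0.5215 0.0979 1.2798] [ 0.0336 -0.0027 -0.9994] 367.21150890714154
top lock_collar 0.97 [0.6339 0.0628 0.17  ]
top lock_collar 0.54 [ 0.6762 -0.1114 -0.0016]
top light_grip 0.83 [0.6061 0.0603 0.2051]
top light_grip 0.59 [ 0.6766 -0.1112 -0.0003]
by_tub_1 0.69 [0.3831 0.1605 0.0026]
by_tub_1 0.67 [ 0.6792 -0.1127  0.0004]
by_baking_cups_1 0.48 [ 0.5694 -0.086   0.0001]
by_baking_cups_1 0.31 [ 0.6809 -0.1108 -0.0013]
by_nozzle_3 0.57 [0.6064 0.1801 0.0018]
by_cutter_ring_1 0.49 [ 0.388  -0.1513 -0.0023]
by_spice_1 0.81 [ 0.7662  0.1907 -0.0034]
by_kit_tape 0.71 [0.579  0.4349 0.001 ]
{'t': 0.7, 'q': array([-1.322 ,  0.0527,  1.6129, -0.    ,  1.476 , -0.119 ]), 'dq': array([ 0.0009,  0.    , -0.0002,  0.0001,  0.0002,  0.0017]), 'effort': array([  0.0013, -39.3544, -37.0369,   0.    ,   0.0003,   0.    ]), 'tool_pos': array([ 0.2247, -0.5832,  0.2313]), 'tool_rot': array([ 2.0206,  0.3758, -2.0207]), 'contact_force': array([-0.7401,  0.4833, -0.327 ]), 'wrist_torque': array([-0.064 , -0.0357,  0.0028]), 'opening': 0.08583327229015926}
```

View pics/s0.png

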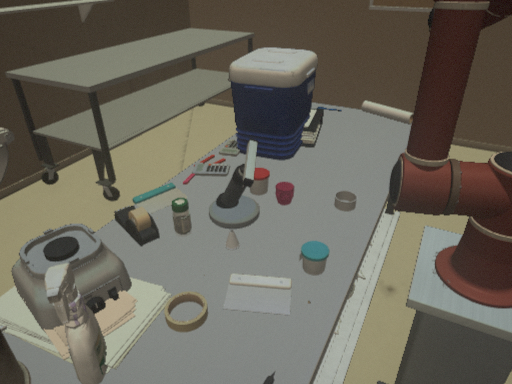

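View pics/t0.png

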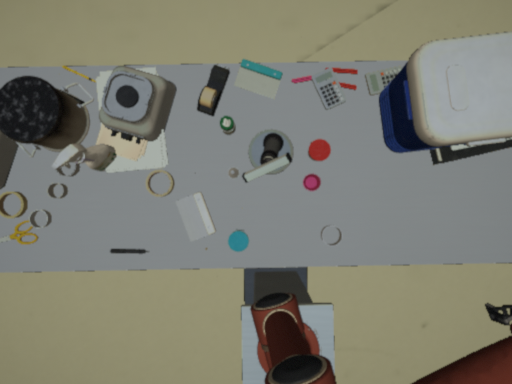

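Scene picture: the stand is at about (235,200) with the bar at (250,163). Top picture: the foot is at (270,150), the bar runs (243,178)–(291,156), and the mast leans towards the robot. This agrees with the networks. Next I'll refine the pose with masks and crop the collar.

```bash
cat >> h.py <<'E'
def frames(fx,fy,psi,tw,lift=0):
    F=R.from_euler('z',psi); M=F*R.from_euler('y',-30,degrees=True)
    s=np.array([fx,fy,0])+F.apply([.03,0,.028]); B=M*R.from_euler('z',tw)
    return F,M,s,B,s+M.apply([0,0,.207+lift])
def barpts(g,B):
    return g+B.apply([[a*.012,b*.075,c*.012] for a in(-1,1) for b in(-1,1) for c in(-1,1)])
def footpts(fx,fy,F):
    a=np.linspace(0,2*np.pi,40);c=np.c_[np.cos(a)*.078,np.sin(a)*.078]
    return np.r_[np.c_[c,0*a],np.c_[c,0*a+.032]]+[fx,fy,0]
E
cat > fit.py <<'E'
from h import *
from scipy.optimize import minimize
def hull(cam,P,S=4):
    p=np.array([pix(cam,q) for q in P]); h=cv2.convexHull(((p+.5)*S).astype(np.float32))
    m=np.zeros((384*S,512*S),np.uint8); cv2.fillPoly(m,[np.round(h*4).astype(np.int32)],255,shift=2)
    return cv2.resize(m,(512,384),interpolation=cv2.INTER_AREA)/255.
if __name__=='__main__':
    np.set_printoptions(precision=4,suppress=True)
    im={};mb={};mf={}
    for c in('scene','top'):
        im[c]=get_image(c)
        for n,d in(('light_grip',mb),('foot',mf)):
            r=cut_out(c,n); print(c,n,[(x['conf'],x['mask'].sum(),np.argwhere(x['mask']).mean(0)) for x in r[:3]])
            d[c]=r[0]['mask'] if r else None
    np.savez('masks.npz',bs=mb['scene'],bt=mb['top'],fs=mf['scene'],ft=mf['top'])
    out=[]
    for c,(u,v) in(('scene',(240,180)),('top',(270,158))):
        a=im[c].copy(); o=a.copy(); o[mb[c]]=[255,0,0]
        if mf[c] is not None:o[mf[c]]=o[mf[c]]//2+[0,100,0]
        out.append(np.vstack([cv2.resize(x[v-45:v+45,u-45:u+45],(400,300) if 0 else (300,300),interpolation=cv2.INTER_CUBIC) for x in(a,o)]))
    cv2.imwrite('pics/m0.png',np.hstack(out)[:,:,::-1])
E
python3 fit.py
```

```text
scene light_grip []
scene foot [(0.57, np.int64(2313), array([196.3139, 237.6472]))]
top light_grip []
top foot [(0.8, np.int64(1709), array([154.0135, 268.6524]))]
```

View pics/m0.png

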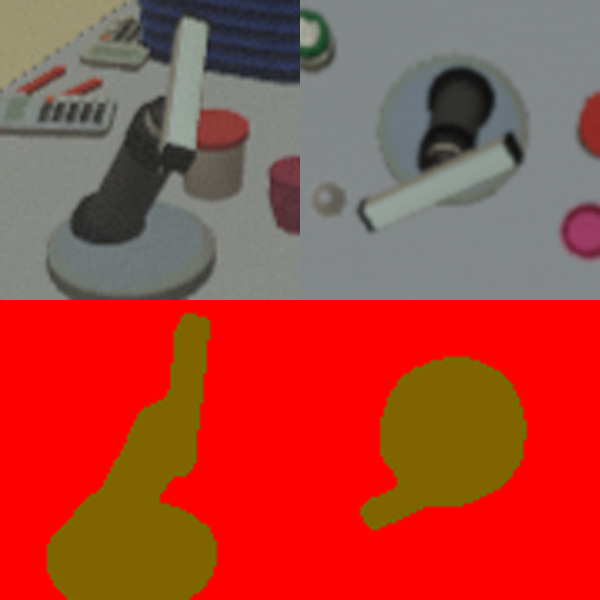

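The crops show the collar, the tube and the bar. In the top crop the bar ends are at full-picture (245.4,177.2) and (288.9,158), and in the scene crop at (253.5,141.6) and (248.4,182.1). The foot masks cover the stand's whole silhouette, so I can fit to that.

```bash
cat > fit2.py <<'E'
from fit import *
from scipy.optimize import differential_evolution
np.set_printoptions(precision=4,suppress=True)
z=np.load('masks.npz',allow_pickle=True); M={'scene':z['fs'],'top':z['ft']}
E={'top':[(245.4,177.2),(288.9,158)],'scene':[(248.4,182.1),(253.5,141.6)]}
def cost(p,full=False):
    fx,fy,psi,tw=p; F,Mr,s,B,g=frames(*p)
    a=np.linspace(0,2*np.pi,24); ring=np.c_[np.cos(a),np.sin(a),0*a]
    tube=np.r_[s+Mr.apply(ring*.025),s+Mr.apply(ring*.0265+[0,0,.16])]
    c=0;io=[]
    for cam in M:
        m=np.maximum(np.maximum(hull(cam,footpts(fx,fy,F),2),hull(cam,tube,2)),hull(cam,barpts(g,B),2))
        io.append(1-np.minimum(m,M[cam]).sum()/np.maximum(m,M[cam]).sum())
        for e,sg in zip(E[cam],(1,-1)):
            c+=np.hypot(*(pix(cam,g+B.apply([0,sg*.075,0]))-e))**2
    return (10*sum(io)+.05*c) if not full else (io,c)
r=min((minimize(cost,[.683,.052,q,t],method='Nelder-Mead',options=dict(initial_simplex=np.array([[.683,.052,q,t]]+[[.683+.01*(i==0),.052+.01*(i==1),q+.1*(i==2),t+.1*(i==3)] for i in range(4)]),maxiter=150)) for q,t in((-.2,.68),(-.1,.62))),key=lambda r:r.fun)
print(r.x,r.fun,cost(r.x,True)); F,Mr,s,B,g=frames(*r.x)
m=Mr.apply([0,0,1]);print('grip',g,'m',m,'collar',s+m*.16)
o=ctrl.get_obs();Rt=R.from_rotvec(o['tool_rot']);print(Rt.as_matrix())
for sg in(1,-1):
    x=-m;y=sg*B.apply([1,0,0]);T=R.from_matrix(np.c_[x,y,np.cross(x,y)])
    d=(Rt.inv()*T).as_rotvec(degrees=True); print(sg,'turn tool deg',d,np.linalg.norm(d))
np.save('pose.npy',r.x)
E
python3 fit2.py
```

```text
Traceback (most recent call last):
  File "fit2.py", line 17, in <module>
    r=min((minimize(cost,[.683,.052,q,t],method='Nelder-Mead',options=dict(initial_simplex=np.array([[.683,.052,q,t]]+[[.683+.01*(i==0),.052+.01*(i==1),q+.1*(i==2),t+.1*(i==3)] for i in range(4)]),maxiter=150)) for q,t in((-.2,.68),(-.1,.62))),key=lambda r:r.fun)
  File "fit2.py", line 17, in <genexpr>
    r=min((minimize(cost,[.683,.052,q,t],method='Nelder-Mead',options=dict(initial_simplex=np.array([[.683,.052,q,t]]+[[.683+.01*(i==0),.052+.01*(i==1),q+.1*(i==2),t+.1*(i==3)] for i in range(4)]),maxiter=150)) for q,t in((-.2,.68),(-.1,.62))),key=lambda r:r.fun)
           ~~~~~~~~^^^^^^^^^^^^^^^^^^^^^^^^^^^^^^^^^^^^^^^^^^^^^^^^^^^^^^^^^^^^^^^^^^^^^^^^^^^^^^^^^^^^^^^^^^^^^^^^^^^^^^^^^^^^^^^^^^^^^^^^^^^^^^^^^^^^^^^^^^^^^^^^^^^^^^^^^^^^^^^^^^^^^^^^^^^^^^^^^^^^^^^^^^^^^^^
  File "fit2.py", line 12, in cost
    m=np.maximum(np.maximum(hull(cam,footpts(fx,fy,F),2),hull(cam,tube,2)),hull(cam,barpts(g,B),2))
                                                         ~~~~^^^^^^^^^^^^
  File "fit.py", line 4, in hull
    p=np.array([pix(cam,q) for q in P]); h=cv2.convexHull(((p+.5)*S).astype(np.float32))
                ~~~^^^^^^^
  File "h.py", line 9, in pix
    c=calibration(cam);T=np.array(c['cam_to_world']);p=T[:3,:3].T@(np.array(P)-T[:3,3])
ValueError: time passes only in moves, steps and waits
```

```bash
sed -i '/^from station/a import functools\ncalibration=functools.lru_cache(None)(calibration)' h.py; python3 fit2.py
```

```text
[ 0.6786  0.0461 -0.2778  0.7359] 1.9033690261280238 ([np.float64(0.08696939567443895), np.float64(0.0862709849760801)], np.float64(3.4193043924566657))
grip [0.6079 0.0662 0.2073] m [-0.4808  0.1371  0.866 ] collar [0.6305 0.0598 0.1666]
[[ 0.      0.3595 -0.9331]
 [ 0.     -0.9331 -0.3595]
 [-1.     -0.     -0.    ]]
1 turn tool deg [-92.7708   3.1817  33.5183] 98.69155006064817
-1 turn tool deg [82.7286 32.7184 -3.1057] 89.01779560120158
```

```bash
cat > plan.py <<'E'
from h import *
import sys
# usage: plan.py along(m from grip centre, of TCP) N [dtwist] [lift]
p=np.load('pose.npy')
al=float(sys.argv[1]);N=int(sys.argv[2]);dt=float(sys.argv[3]) if len(sys.argv)>3 else 0;li=float(sys.argv[4]) if len(sys.argv)>4 else 0
F,Mr,s,B,g=frames(p[0],p[1],p[2],p[3]+dt,li);m=Mr.apply([0,0,1])
y=B.apply([1,0,0]);T=R.from_matrix(np.c_[-m,y,np.cross(-m,y)])
o=ctrl.get_obs();Rt=R.from_rotvec(o['tool_rot']);P=np.array(o['tool_pos']);tgt=g+al*m
d=(Rt.inv()*T).as_rotvec();print('t',o['t'],'q',np.round(o['q'],2),'f',np.round(o['contact_force'],1),'dist',np.linalg.norm(tgt-P),'deg',np.degrees(np.linalg.norm(d)),'tgt',tgt)
for i in range(N):
    Ri=Rt*R.from_rotvec(d*i/N); print([float(v) for v in np.r_[np.round(Ri.inv().apply((tgt-P)/N),4),np.round(np.degrees(d/N),2)]],end=',')
E
python3 plan.py 0.09 20
```

```text
t 1.0 q [-1.32  0.05  1.61  0.    1.48 -0.12] f [ 0.4 -0.1 -0. ] dist 0.7459164824391403 deg 98.6915500606482 tgt [0.56466127 0.07857342 0.28520954]
[-0.0027, -0.0248, -0.0278, -4.64, 0.16, 1.68],[-0.0033, -0.0224, -0.0297, -4.64, 0.16, 1.68],[-0.0038, -0.0198, -0.0314, -4.64, 0.16, 1.68],[-0.0043, -0.017, -0.0329, -4.64, 0.16, 1.68],[-0.0047, -0.0142, -0.0342, -4.64, 0.16, 1.68],[-0.0049, -0.0113, -0.0352, -4.64, 0.16, 1.68],[-0.0051, -0.0082, -0.036, -4.64, 0.16, 1.68],[-0.0052, -0.0051, -0.0366, -4.64, 0.16, 1.68],[-0.0052, -0.002, -0.0369, -4.64, 0.16, 1.68],[-0.0051, 0.0011, -0.0369, -4.64, 0.16, 1.68],[-0.0049, 0.0043, -0.0367, -4.64, 0.16, 1.68],[-0.0047, 0.0074, -0.0363, -4.64, 0.16, 1.68],[-0.0043, 0.0104, -0.0356, -4.64, 0.16, 1.68],[-0.0039, 0.0134, -0.0346, -4.64, 0.16, 1.68],[-0.0033, 0.0162, -0.0334, -4.64, 0.16, 1.68],[-0.0027, 0.019, -0.032, -4.64, 0.16, 1.68],[-0.002, 0.0216, -0.0304, -4.64, 0.16, 1.68],[-0.0013, 0.024, -0.0285, -4.64, 0.16, 1.68],[-0.0005, 0.0262, -0.0265, -4.64, 0.16, 1.68],[0.0004, 0.0283, -0.0243, -4.64, 0.16, 1.68],
```

Call:
{"name": "arm_command", "arguments": {"plan": [[[-0.003,-0.025,-0.028,-4.6,0.2,1.7,0.085],[-0.003,-0.022,-0.03,-4.6,0.2,1.7,0.085],[-0.004,-0.02,-0.031,-4.6,0.2,1.7,0.085],[-0.004,-0.017,-0.033,-4.6,0.2,1.7,0.085],[-0.005,-0.014,-0.034,-4.6,0.2,1.7,0.085],[-0.005,-0.011,-0.035,-4.6,0.2,1.7,0.085],[-0.005,-0.008,-0.036,-4.6,0.2,1.7,0.085],[-0.005,-0.005,-0.037,-4.6,0.2,1.7,0.085],[-0.005,-0.002,-0.037,-4.6,0.2,1.7,0.085],[-0.005,0.001,-0.037,-4.6,0.2,1.7,0.085],[-0.005,0.004,-0.037,-4.6,0.2,1.7,0.085],[-0.005,0.007,-0.036,-4.6,0.2,1.7,0.085],[-0.004,0.01,-0.036,-4.6,0.2,1.7,0.085],[-0.004,0.013,-0.035,-4.6,0.2,1.7,0.085],[-0.003,0.016,-0.033,-4.6,0.2,1.7,0.085],[-0.003,0.019,-0.032,-4.6,0.2,1.7,0.085],[-0.002,0.022,-0.03,-4.6,0.2,1.7,0.085],[-0.001,0.024,-0.029,-4.6,0.2,1.7,0.085]]]}}

```text
t: 2.5
tool_pos: [0.5238, 0.0418, 0.2828]
tool_rot: [0.992, 0.843, -0.751]
contact_force: [0.8, 0.2, -0.1]
opening: 0.085
```

```bash
python3 plan.py 0.06 10
```

```text
t 2.5 q [ 0.03 -0.54  2.08 -0.19  1.11 -0.27] f [ 0.8  0.2 -0.1] dist 0.06837310556348625 deg 6.873007909366722 tgt [0.57908611 0.07445957 0.25922878]
[0.0042, 0.0049, -0.0023, -0.68, 0.07, 0.07],[0.0042, 0.0049, -0.0023, -0.68, 0.07, 0.07],[0.0042, 0.0049, -0.0022, -0.68, 0.07, 0.07],[0.0042, 0.005, -0.0021, -0.68, 0.07, 0.07],[0.0042, 0.005, -0.0021, -0.68, 0.07, 0.07],[0.0042, 0.005, -0.002, -0.68, 0.07, 0.07],[0.0042, 0.005, -0.0019, -0.68, 0.07, 0.07],[0.0042, 0.005, -0.0019, -0.68, 0.07, 0.07],[0.0042, 0.0051, -0.0018, -0.68, 0.07, 0.07],[0.0042, 0.0051, -0.0017, -0.68, 0.07, 0.07],
```

Call:
{"name": "arm_command", "arguments": {"plan": [[[0,0.012,-0.006,-2,0.2,0.2,0.085],[0,0.013,-0.005,-2,0.2,0.2,0.085],[0.01,0.013,-0.005,-2,0.2,0.2,0.085],[0.015,0.012,-0.004,-1,0.1,0.1,0.085],[0.015,0,0,0,0,0,0.085],[0,0,0,0,0,0,0.085]]]}}

```text
t: 3.0
tool_pos: [0.5813, 0.0874, 0.2633]
tool_rot: [0.882, 0.887, -0.653]
contact_force: [-1.0, 0.2, -0.8]
opening: 0.0851
```

```bash
python3 plan.py -0.015 1
python3 - <<'E'
from h import *
a=get_image('scene');b=get_image('top')
p=np.load('pose.npy');print(pix('scene',frames(*p)[4]),pix('top',frames(*p)[4]))
f=lambda im,u,v,k:cv2.resize(im[v-k:v+k,u-k:u+k],(400,400),interpolation=cv2.INTER_CUBIC)
cv2.imwrite('pics/g0.png',np.hstack([f(a,248,165,45),f(b,268,165,45)])[:,:,::-1])
E
```

```text
t 3.0 q [ 0.11 -0.35  1.99 -0.21  1.02 -0.31] f [-1.   0.2 -0.8] dist 0.08030985703742899 deg 1.5417212147599635 tgt [0.61514823 0.06417494 0.19427688]
[0.0791, -0.0104, 0.0094, 1.37, -0.35, -0.62],[250.20532312 161.30442133] [266.70451637 167.6848144 ]
```

View pics/g0.png

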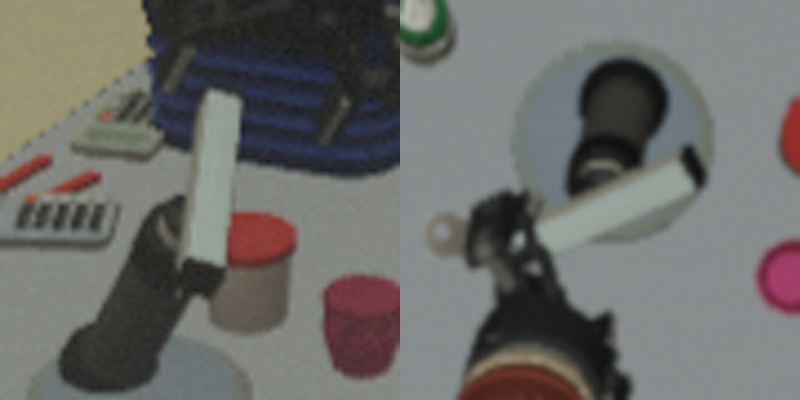

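The picture shows the open fingers above the bar, slightly towards its +y end. I'll correct sideways and then go down.

Call:
{"name": "arm_command", "arguments": {"plan": [[[0,-0.005,0.005,0.7,-0.2,-0.3,0.085],[0,-0.005,0.005,0.7,-0.2,-0.3,0.085],[0,0,0,0,0,0,0.085],[0.015,0,0,0,0,0,0.085],[0.015,0,0,0,0,0,0.085],[0,0,0,0,0,0,0.085]]]}}

```text
t: 3.6
tool_pos: [0.592, 0.0662, 0.2472]
tool_rot: [0.905, 0.864, -0.675]
contact_force: [0.1, -0.4, 0.5]
opening: 0.085
```

```bash
python3 plan.py -0.015 1
```

```text
t 3.6 q [ 0.07 -0.33  2.   -0.21  0.97 -0.31] f [ 0.1 -0.4  0.5] dist 0.05775199818266661 deg 1.009506248056172 tgt [0.61514823 0.06417494 0.19427688]
[0.0571, -0.0028, -0.0082, -0.53, 0.54, -0.67],
```

Call:
{"name": "arm_command", "arguments": {"plan": [[[0.01,-0.001,-0.004,-0.2,0.2,-0.3,0.085],[0.015,0,0,0,0,0,0.085],[0.015,0,0,0,0,0,0.085],[0.01,0,0,0,0,0,0.085],[0,0,0,0,0,0,0.085],[0,0,0,0,0,0,0.085]]]}}

```text
t: 4.1
tool_pos: [0.6157, 0.0616, 0.2045]
tool_rot: [0.904, 0.866, -0.675]
contact_force: [0.5, 0.1, -0.4]
opening: 0.085
```

```bash
python3 plan.py -0.015 1
```

```text
t 4.1 q [ 0.05 -0.23  1.99 -0.22  0.88 -0.3 ] f [ 0.5  0.1 -0.4] dist 0.010579379136423085 deg 0.8978022983012883 tgt [0.61514823 0.06417494 0.19427688]
[0.0082, -0.0032, -0.0059, -0.47, 0.47, -0.6],
```

Call:
{"name": "arm_command", "arguments": {"plan": [[[0.008,-0.002,-0.005,-0.4,0.4,-0.5,0.085],[0,0,0,0,0,0,0.06],[0,0,0,0,0,0,0.045],[0,0,0,0,0,0,0.036],[0,0,0,0,0,0,0.036],[0,0,0,0,0,0,0.036]]], "squeeze": 20}}

```text
t: 4.6
tool_pos: [0.6168, 0.065, 0.1974]
tool_rot: [0.898, 0.877, -0.674]
contact_force: [-0.2, 0.1, -0.4]
opening: 0.0361
```

```bash
python3 plan.py -0.015 1
python3 - <<'E'
from h import *
a=get_image('scene');b=get_image('top')
f=lambda im,u,v,k:cv2.resize(im[v-k:v+k,u-k:u+k],(400,400),interpolation=cv2.INTER_CUBIC)
cv2.imwrite('pics/g1.png',np.hstack([f(a,248,165,40),f(b,268,165,40)])[:,:,::-1])
E
```

```text
t 4.6 q [ 0.06 -0.22  1.99 -0.22  0.88 -0.3 ] f [-0.2  0.1 -0.4] dist 0.003645983229740179 deg 0.2804082504978722 tgt [0.61514823 0.06417494 0.19427688]
[0.002, -0.0029, -0.001, -0.03, 0.1, -0.26],
```

View pics/g1.png

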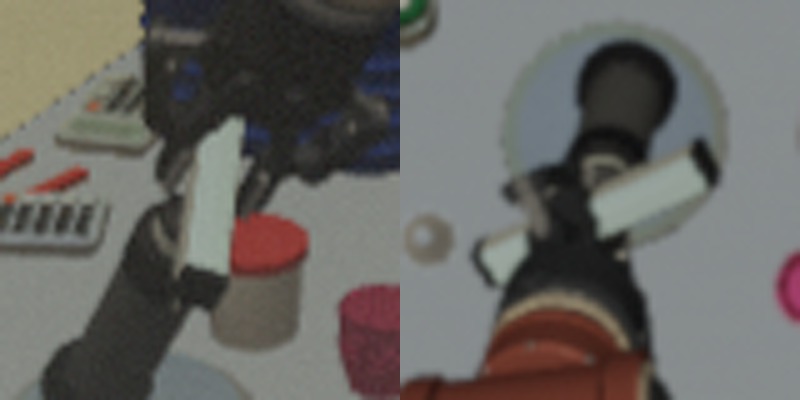

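Both fingers straddle the bar, the left one at (165,180) and the right one at (255,190) in the left crop. I'll shift 2 mm and close lightly.

Call:
{"name": "arm_command", "arguments": {"plan": [[[0.001,-0.002,-0.001,0,0,-0.2,0.032],[0,0,0,0,0,0,0.028],[0,0,0,0,0,0,0.024],[0,0,0,0,0,0,0.018],[0,0,0,0,0,0,0.018],[0,0,0,0,0,0,0.018]]], "squeeze": 20}}

```text
t: 5.2
tool_pos: [0.6159, 0.065, 0.1964]
tool_rot: [0.897, 0.877, -0.675]
contact_force: [0.8, 0.3, 0.3]
opening: 0.0236
```

```bash
cat > st.py <<'E'
from h import *
np.set_printoptions(precision=4,suppress=True)
p=np.load('pose.npy');F,Mr,s,B,g=frames(*p);m=Mr.apply([0,0,1])
o=ctrl.get_obs();Rt=R.from_rotvec(o['tool_rot']);P=np.array(o['tool_pos'])
d=P-s; al=d@m; off=Mr.inv().apply(d-al*m)
rel=(Mr.inv()*Rt).as_matrix(); y=rel[:,1]
print('t %.2f open %.4f'%(o['t'],o['opening']),'lift~',al+.015-.207,'off mast xy mm',off[:2]*1e3,'twist',np.arctan2(y[1],y[0]),'tilt tool x',rel[:2,0])
f=np.array(o['contact_force']);tq=np.array(o['wrist_torque'])
print('F tool',Rt.inv().apply(f),'F mast',Mr.inv().apply(f),'T tool',Rt.inv().apply(tq),'T world',tq,'q',o['q'])
E
python3 st.py
```

```text
t 5.20 open 0.0236 lift~ 0.0016138111432485724 off mast xy mm [1.5286 0.9625] twist 0.7349834275763032 tilt tool x [0.0042 0.0006]
F tool [0.0432 0.8836 0.1423] F mast [ 0.7511  0.487  -0.0397] T tool [ 0.006   0.1952 -0.0671] T world [0.1353 0.1493 0.0452] q [ 0.0604 -0.2183  1.9915 -0.2184  0.8772 -0.299 ]
```

Gripped at 23.6 mm with almost no side force. Now I'll pull along the mast.

Call:
{"name": "arm_command", "arguments": {"plan": [[[0,0,0,0,0,0,0.015],[-0.004,0,0,0,0,0,0.015],[-0.008,0,0,0,0,0,0.015],[-0.01,0,0,0,0,0,0.015],[-0.01,0,0,0,0,0,0.015],[0,0,0,0,0,0,0.015]]], "squeeze": 45}}

```text
t: 5.7
tool_pos: [0.6014, 0.0692, 0.2225]
tool_rot: [0.898, 0.874, -0.673]
contact_force: [2.1, -0.3, -2.1]
opening: 0.0235
```

```bash
python3 st.py
```

```text
t 5.70 open 0.0235 lift~ 0.031779168977154854 off mast xy mm [1.4951 1.0169] twist 0.7349966609372743 tilt tool x [0.0074 0.0022]
F tool [2.8326 0.7229 0.3112] F mast [ 0.7659  0.26   -2.8264] T tool [-0.0477  0.2073 -0.1454] T world [0.0909 0.2307 0.0701] q [ 0.0708 -0.2796  1.9979 -0.215   0.9295 -0.3014]
```

Call:
{"name": "arm_command", "arguments": {"plan": [[[-0.01,0,0,0,0,0,0.015],[-0.01,0,0,0,0,0,0.015],[-0.01,0,0,0,0,0,0.015],[-0.01,0,0,0,0,0,0.015],[-0.01,0,0,0,0,0,0.015],[-0.01,0,0,0,0,0,0.015],[-0.003,0,0,0,0,0,0.015],[-0.002,0,0,0,0,0,0.015]]]}}

```text
t: 6.37
tool_pos: [0.5722, 0.0775, 0.2746]
tool_rot: [0.9, 0.868, -0.667]
contact_force: [7.8, -0.4, -2.5]
opening: 0.0229
```

```bash
python3 st.py
```

```text
t 6.37 open 0.0229 lift~ 0.0920609885588248 off mast xy mm [1.2686 1.0221] twist 0.7352029311703108 tilt tool x [0.0148 0.005 ]
F tool [6.0894 4.9883 2.2489] F mast [ 5.2978  1.7078 -6.0032] T tool [0.0162 0.0586 0.0889] T world [ 0.0859 -0.0521  0.0388] q [ 0.094  -0.3927  1.9991 -0.2127  1.0358 -0.3027]
```

Call:
{"name": "arm_command", "arguments": {"plan": [[[-0.005,0.0005,0.0005,0,0,0,0.015],[-0.003,0,0,0,0,0,0.015],[-0.002,0,0,0,0,0,0.015],[-0.002,0,0,0,0,0,0.015]]]}}

```text
t: 6.7
tool_pos: [0.5679, 0.0787, 0.2822]
tool_rot: [0.9, 0.868, -0.666]
contact_force: [8.4, 0.2, -2.8]
opening: 0.0231
```

```bash
python3 st.py
```

```text
t 6.70 open 0.0231 lift~ 0.10082115081225992 off mast xy mm [1.1799 0.992 ] twist 0.735238361921451 tilt tool x [0.0155 0.0056]
F tool [6.532  5.6539 1.7924] F mast [ 5.4964  2.499  -6.4336] T tool [0.0347 0.0382 0.113 ] T world [ 0.0873 -0.0852  0.0234] q [ 0.0974 -0.4079  1.9979 -0.2123  1.0517 -0.303 ]
```

Call:
{"name": "arm_command", "arguments": {"plan": [[[-0.003,0.001,0.0005,0,0,0,0.015],[-0.003,0.001,0.0005,0,0,0,0.015],[-0.002,0,0,0,0,0,0.015],[-0.002,0,0,0,0,0,0.015]]]}}

```text
t: 7.03
tool_pos: [0.5653, 0.0795, 0.287]
tool_rot: [0.899, 0.87, -0.668]
contact_force: [8.6, 0.4, -3.3]
opening: 0.0228
```

```bash
python3 st.py
```

```text
t 7.03 open 0.0228 lift~ 0.10635669909561676 off mast xy mm [1.2571 1.0487] twist 0.7356515745523783 tilt tool x [0.0129 0.0043]
F tool [7.0276 5.7586 1.5931] F mast [ 5.4287  2.713  -6.9466] T tool [ 0.0061 -0.0065  0.2571] T world [ 0.0885 -0.228   0.0798] q [ 0.1    -0.4147  1.9942 -0.2126  1.0654 -0.303 ]
```

Call:
{"name": "arm_command", "arguments": {"plan": [[[-0.003,0.001,0.0005,0,0,0,0.015],[-0.003,0.001,0.0005,0,0,0,0.015],[-0.003,0,0,0,0,0,0.015]]]}}

```text
t: 7.28
tool_pos: [0.5629, 0.0802, 0.2914]
tool_rot: [0.898, 0.872, -0.671]
contact_force: [8.4, 0.1, -2.8]
opening: 0.0228
```

```bash
python3 st.py
```

```text
t 7.28 open 0.0228 lift~ 0.11142704222713876 off mast xy mm [1.2768 1.0984] twist 0.7359948341954089 tilt tool x [0.0097 0.0028]
F tool [6.559  5.6734 1.9555] F mast [ 5.5814  2.3778 -6.4982] T tool [ 0.0367 -0.0857  0.5809] T world [ 0.1551 -0.5517  0.1332] q [ 0.1025 -0.4204  1.9904 -0.2127  1.0788 -0.3029]
```

Call:
{"name": "arm_command", "arguments": {"plan": [[[-0.002,0,0,0,0,0,0.015],[-0.002,0,0,0,0,0,0.015]]]}}

```text
t: 7.45
tool_pos: [0.5619, 0.0803, 0.2919]
tool_rot: [0.897, 0.872, -0.67]
contact_force: [12.5, -0.7, -8.8]
opening: 0.0232
```

```bash
python3 st.py
```

```text
t 7.45 open 0.0232 lift~ 0.11233772114265136 off mast xy mm [0.6207 0.9272] twist 0.7363666060097604 tilt tool x [0.0105 0.0027]
F tool [13.7852  6.3244  2.0631] F mast [  6.2158   2.7563 -13.7132] T tool [ 0.0429 -0.158   0.7692] T world [ 0.1672 -0.7506  0.1648] q [ 0.1032 -0.4237  1.9921 -0.2134  1.0798 -0.3026]
```

The pull jumped from 6.5 to 13.8 N, so the end stop is reached. I'll look at the collar for the hole.

Run:
```python
from h import *
p=np.load('pose.npy');F,Mr,s,B,g=frames(*p)
a=np.mean([get_image('scene').astype(float) for _ in range(6)],0);b=np.mean([get_image('top').astype(float) for _ in range(4)],0)
def f(im,c,k):
    u,v=np.round(c).astype(int);x=im[v-k:v+k,u-k:u+k];x=np.clip((x-20)*2.,0,255).astype(np.uint8);print(u,v);return cv2.resize(x,(400,400),interpolation=cv2.INTER_CUBIC)
c=s+Mr.apply([0,0,.145])
cv2.imwrite('pics/c0.png',np.hstack([f(a,pix('scene',c),20),f(b,pix('top',c),25)])[:,:,::-1])
for h in np.arange(-.65,.35,.1):
    for zz in(.144,): print(round(h,2),(pix('scene',s+Mr.apply([-np.cos(h)*.0265,-np.sin(h)*.0265,zz]))-pix('scene',c))*10+200,end=' ')
```

```text
243 175
269 159
-0.65 [205.6242301  277.40948555] -0.55 [214.52589561 278.38313474] -0.45 [223.25103398 278.58326932] -0.35 [231.70981413 278.01027603] -0.25 [239.81585065 276.67281068] -0.15 [247.4871387  274.58758853] -0.05 [254.6469092 271.779078 ] 0.05 [261.22439461 268.27910662] 0.15 [267.15549835 264.12638963] 0.25 [272.3833633  259.36599233]
```

View pics/c0.png

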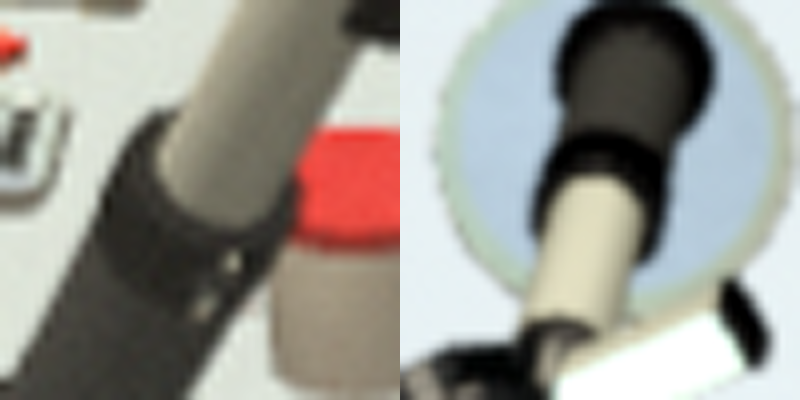

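Left crop: white ticks at (232,260) and (203,305), so the hole is near (217,283). In my model frame that is a twist of about -0.5 ± 0.1. I'll turn clockwise, which is + about tool x, while keeping the pull.

Call:
{"name": "arm_command", "arguments": {"plan": [[[-0.0015,0,0,3,0,0,0.015],[-0.0015,0,0,4,0,0,0.015],[-0.0015,0,0,4,0,0,0.015],[-0.0015,0,0,4,0,0,0.015]]]}}

```text
t: 8.28
tool_pos: [0.562, 0.0803, 0.2918]
tool_rot: [1.14, 0.789, -0.798]
contact_force: [10.4, 0.3, -4.4]
opening: 0.0229
```

```bash
python3 st.py
```

```text
t 8.28 open 0.0229 lift~ 0.11221752331627907 off mast xy mm [0.6388 0.9134] twist 0.46497654113621967 tilt tool x [0.0144 0.0034]
F tool [8.8956 6.9453 0.0331] F mast [ 6.3506  3.115  -8.7942] T tool [0.0022 0.0807 0.4796] T world [ 0.1312 -0.4456  0.1441] q [ 0.1035 -0.4258  1.9947 -0.2148  1.0755 -0.0302]
```

Call:
{"name": "arm_command", "arguments": {"plan": [[[-0.002,0,0,4,0,0,0.015],[-0.002,0,0,4,0,0,0.015],[-0.002,0,0,4,0,0,0.015],[-0.002,0,0,4,0,0,0.015],[-0.002,0,0,4,0,0,0.015]]]}}

```text
t: 8.7
tool_pos: [0.5601, 0.0803, 0.2914]
tool_rot: [1.463, 0.655, -0.967]
contact_force: [11.7, -1.1, -7.0]
opening: 0.0228
```

```bash
python3 st.py
```

```text
t 8.70 open 0.0228 lift~ 0.11278377789288038 off mast xy mm [-1.1388  0.3554] twist 0.10021942650102562 tilt tool x [0.0168 0.0026]
F tool [11.9523  6.4966 -1.4662] F mast [  6.5172   2.1404 -11.8388] T tool [-0.0475  0.3829  0.6716] T world [ 0.1741 -0.7048  0.2698] q [ 0.1049 -0.4317  2.0001 -0.2174  1.0745  0.3368]
```

Call:
{"name": "arm_command", "arguments": {"plan": [[[-0.0015,0.0008,0,4,0,0,0.015],[-0.0015,0.0008,0,4,0,0,0.015],[-0.0015,0.0008,0,4,0,0,0.015]]]}}

```text
t: 8.95
tool_pos: [0.5614, 0.0802, 0.2916]
tool_rot: [1.656, 0.563, -1.063]
contact_force: [9.4, 1.3, -4.3]
opening: 0.0232
```

```bash
python3 st.py
```

```text
t 8.95 open 0.0232 lift~ 0.11228064233158305 off mast xy mm [0.0796 0.6885] twist -0.11932090843701018 tilt tool x [0.0173 0.0038]
F tool [ 8.1712  4.7657 -4.3532] F mast [ 5.3902  3.7861 -8.0649] T tool [ 0.005   0.4109 -0.015 ] T world [ 0.331  -0.1298  0.2066] q [ 0.1039 -0.4289  1.9979 -0.216   1.0727  0.5549]
```

Call:
{"name": "arm_command", "arguments": {"plan": [[[-0.0018,0.0006,-0.0004,2.5,0,0,0.015],[-0.0018,0.0006,-0.0004,2.5,0,0,0.015],[-0.0018,0.0004,-0.0004,2,0,0,0.015]]]}}

```text
t: 9.2
tool_pos: [0.5615, 0.0804, 0.2916]
tool_rot: [1.766, 0.503, -1.122]
contact_force: [10.8, -1.3, -5.7]
opening: 0.023
```

```bash
python3 st.py
```

```text
t 9.20 open 0.0230 lift~ 0.11228569961410254 off mast xy mm [0.0624 0.9003] twist -0.24799839055883216 tilt tool x [0.0157 0.002 ]
F tool [10.4561  5.6976 -3.1594] F mast [  6.4623   1.685  -10.3525] T tool [0.0261 0.2691 0.2767] T world [ 0.0808 -0.3706  0.0762] q [ 0.1051 -0.427   1.9962 -0.2178  1.075   0.6855]
```

Now in small steps, watching the torque about the mast.

Call:
{"name": "arm_command", "arguments": {"plan": [[[-0.0018,0.0004,-0.0002,1.5,0,0,0.015],[-0.0018,0.0004,-0.0002,1.5,0,0,0.015]]]}}

```text
t: 9.37
tool_pos: [0.5614, 0.0804, 0.2916]
tool_rot: [1.813, 0.476, -1.146]
contact_force: [10.0, -1.2, -5.6]
opening: 0.0231
```

```bash
python3 st.py
```

```text
t 9.37 open 0.0231 lift~ 0.11232033368947272 off mast xy mm [0.0115 0.8202] twist -0.303121641796741 tilt tool x [0.0154 0.0016]
F tool [ 9.8945  4.9474 -3.181 ] F mast [ 5.8234  1.5747 -9.8033] T tool [0.0209 0.5074 0.2419] T world [ 0.2458 -0.4677  0.1931] q [ 0.1052 -0.427   1.9961 -0.2181  1.0755  0.7408]
```

Call:
{"name": "arm_command", "arguments": {"plan": [[[-0.0018,0.0004,-0.0002,1.5,0,0,0.015]]]}}

```text
t: 9.45
tool_pos: [0.5614, 0.0804, 0.2915]
tool_rot: [1.837, 0.462, -1.158]
contact_force: [10.8, -0.1, -6.0]
opening: 0.0233
```

```bash
python3 st.py
```

```text
t 9.45 open 0.0233 lift~ 0.11231702943220098 off mast xy mm [-0.0143  0.8345] twist -0.3307656275127839 tilt tool x [0.0154 0.0016]
F tool [10.4926  4.665  -4.6254] F mast [  6.0748   2.8768 -10.3958] T tool [0.1088 0.5885 0.2592] T world [ 0.3244 -0.546   0.1485] q [ 0.1052 -0.427   1.9962 -0.218   1.0755  0.7684]
```

Call:
{"name": "arm_command", "arguments": {"plan": [[[-0.0018,0.0004,-0.0002,1.5,0,0,0.015]]]}}

```text
t: 9.53
tool_pos: [0.5614, 0.0804, 0.2915]
tool_rot: [1.861, 0.448, -1.169]
contact_force: [10.3, -1.9, -6.3]
opening: 0.023
```

```bash
python3 st.py
```

```text
t 9.53 open 0.0230 lift~ 0.11231282513183591 off mast xy mm [-0.0078  0.8602] twist -0.35850938064722154 tilt tool x [0.0154 0.0018]
F tool [10.7975  5.0018 -2.9087] F mast [  5.8698   0.9882 -10.7067] T tool [0.1108 0.5781 0.2504] T world [ 0.3095 -0.5428  0.137 ] q [ 0.1051 -0.427   1.9962 -0.2178  1.0754  0.796 ]
```

The torque on the tool about its x rose to +0.11, so the bar is drawing on clockwise and the button has snapped. I'll go on to the middle, where the torque falls to zero.

Call:
{"name": "arm_command", "arguments": {"plan": [[[-0.0018,0.0004,-0.0002,1.5,0,0,0.015]]]}}

```text
t: 9.62
tool_pos: [0.5614, 0.0804, 0.2915]
tool_rot: [1.885, 0.434, -1.181]
contact_force: [11.0, -1.2, -6.8]
opening: 0.0232
```

```bash
python3 st.py
```

```text
t 9.62 open 0.0232 lift~ 0.11230329658372465 off mast xy mm [0.0053 0.8428] twist -0.3865161355129883 tilt tool x [0.0154 0.002 ]
F tool [11.3985  4.7492 -3.9287] F mast [  6.0542   1.8712 -11.3032] T tool [0.1271 0.6255 0.0737] T world [ 0.435  -0.4399  0.1735] q [ 0.105  -0.4271  1.9962 -0.2175  1.0754  0.8238]
```

Call:
{"name": "arm_command", "arguments": {"plan": [[[-0.0018,0.0004,-0.0002,1,0,0,0.015]]]}}

```text
t: 9.7
tool_pos: [0.5613, 0.0804, 0.2915]
tool_rot: [1.901, 0.424, -1.189]
contact_force: [9.5, -0.7, -5.9]
opening: 0.0229
```

```bash
python3 st.py
```

```text
t 9.70 open 0.0229 lift~ 0.11232914159501736 off mast xy mm [-0.0682  0.842 ] twist -0.4057749479552569 tilt tool x [0.015  0.0022]
F tool [ 9.8762  3.8259 -3.7663] F mast [ 5.1495  1.9727 -9.7955] T tool [ 0.1324  0.5195 -0.0417] T world [ 0.4275 -0.295   0.1393] q [ 0.1048 -0.4272  1.9962 -0.217   1.0756  0.8426]
```

Call:
{"name": "arm_command", "arguments": {"plan": [[[-0.0018,0.0004,-0.0002,1,0,0,0.015]]]}}

```text
t: 9.78
tool_pos: [0.5612, 0.0804, 0.2915]
tool_rot: [1.917, 0.415, -1.198]
contact_force: [10.5, -1.7, -6.1]
opening: 0.0232
```

```bash
python3 st.py
```

```text
t 9.78 open 0.0232 lift~ 0.11235015810155077 off mast xy mm [-0.2191  0.8477] twist -0.4245683430410911 tilt tool x [0.0144 0.0025]
F tool [10.6098  4.9298 -3.5012] F mast [  6.0865   1.1859 -10.5204] T tool [ 0.078   0.5191 -0.0729] T world [ 0.4136 -0.271   0.1905] q [ 0.1047 -0.4273  1.9962 -0.2164  1.0761  0.861 ]
```

Call:
{"name": "arm_command", "arguments": {"plan": [[[-0.0018,0.0004,-0.0002,0.7,0,0,0.015]]]}}

```text
t: 9.87
tool_pos: [0.5611, 0.0805, 0.2915]
tool_rot: [1.929, 0.409, -1.204]
contact_force: [10.7, -0.7, -6.1]
opening: 0.0231
```

```bash
python3 st.py
```

```text
t 9.87 open 0.0231 lift~ 0.11245782924678802 off mast xy mm [-0.2774  0.8395] twist -0.43799327507323055 tilt tool x [0.014  0.0027]
F tool [10.6021  4.3642 -4.4759] F mast [  5.9983   2.2312 -10.5131] T tool [ 0.0559  0.4724 -0.0331] T world [ 0.346  -0.2757  0.1778] q [ 0.1045 -0.4274  1.9962 -0.2158  1.0766  0.874 ]
```

Call:
{"name": "arm_command", "arguments": {"plan": [[[-0.0018,0.0004,-0.0002,0.7,0,0,0.015]]]}}

```text
t: 9.95
tool_pos: [0.5609, 0.0805, 0.2915]
tool_rot: [1.94, 0.402, -1.21]
contact_force: [10.2, -0.5, -6.2]
opening: 0.0232
```

```bash
python3 st.py
```

```text
t 9.95 open 0.0232 lift~ 0.11248837208886539 off mast xy mm [-0.4067  0.7852] twist -0.45113474155745226 tilt tool x [0.0135 0.0028]
F tool [10.4188  3.8517 -4.4287] F mast [  5.5371   2.336  -10.3385] T tool [0.0617 0.5325 0.0019] T world [ 0.3619 -0.3463  0.1912] q [ 0.1043 -0.4276  1.9962 -0.2153  1.0771  0.8867]
```

Call:
{"name": "arm_command", "arguments": {"plan": [[[-0.0018,0.0004,-0.0002,0.9,0,0,0.015]]]}}

```text
t: 10.03
tool_pos: [0.5608, 0.0805, 0.2915]
tool_rot: [1.954, 0.394, -1.217]
contact_force: [11.2, -1.5, -6.3]
opening: 0.0232
```

```bash
python3 st.py
```

```text
t 10.03 open 0.0232 lift~ 0.11255748374197486 off mast xy mm [-0.5165  0.7838] twist -0.46768160239458856 tilt tool x [0.013 0.003]
F tool [11.0919  4.977  -4.2878] F mast [  6.5192   1.6173 -11.0031] T tool [ 0.0078  0.5095 -0.0111] T world [ 0.3239 -0.3209  0.2278] q [ 0.1042 -0.4278  1.9962 -0.2148  1.0776  0.9029]
```

The torque is zero at a twist of about -0.47, the hole's middle. I'll ease down gently to test whether the lock holds.

Call:
{"name": "arm_command", "arguments": {"plan": [[[0.001,0.0004,-0.0002,0,0,0,0.015],[0.001,0,0,0,0,0,0.015],[0.001,0,0,0,0,0,0.015],[0.001,0,0,0,0,0,0.015],[0.001,0,0,0,0,0,0.015]]]}}

```text
t: 10.45
tool_pos: [0.5649, 0.0797, 0.2871]
tool_rot: [1.957, 0.394, -1.217]
contact_force: [-2.3, 2.0, 3.4]
opening: 0.0228
```

```bash
python3 st.py
```

```text
t 10.45 open 0.0228 lift~ 0.10665977578232158 off mast xy mm [0.8832 1.1475] twist -0.4700752906256414 tilt tool x [0.013  0.0045]
F tool [-4.3006 -1.1759 -0.8855] F mast [-0.7033  1.3028  4.2977] T tool [-0.0329 -0.5827 -0.775 ] T world [ 0.1043  0.963  -0.0542] q [ 0.1006 -0.4159  1.995  -0.2126  1.0658  0.9031]
```

The tool now meets an upward push of 4.3 N about 5 mm below the stop, so the lock bears. Releasing now.

Call:
{"name": "arm_command", "arguments": {"plan": [[[-0.0005,0,0,0,0,0,0.015],[0,0,0,0,0,0,0.023],[0,0,0,0,0,0,0.028],[0,0,0,0,0,0,0.034],[0,0,0,0,0,0,0.045],[0,0,0,0,0,0,0.06],[0,0,0,0,0,0,0.06]]], "squeeze": 20}}

```text
t: 11.03
tool_pos: [0.5643, 0.0794, 0.2863]
tool_rot: [1.955, 0.393, -1.217]
contact_force: [0.1, 1.3, -0.0]
opening: 0.0602
```

```bash
python3 st.py
python3 - <<'E'
from h import *
a=get_image('scene');get_image('top')
for c in('scene','top'):
  for n in('foot','light_grip'):
    for d in mark_of(c,n)[:1]:print(c,n,d['conf'],w(c,d['at']))
p=np.load('pose.npy');print(frames(p[0],p[1],p[2],-.47,.106)[4])
E
```

```text
t 11.03 open 0.0602 lift~ 0.1062342434348503 off mast xy mm [0.0777 0.661 ] twist -0.4691740309701723 tilt tool x [0.0131 0.0032]
F tool [-0.1383 -0.7707 -0.9786] F mast [-0.2468  1.2209  0.139 ] T tool [-0.0026 -0.0853 -0.1951] T world [0.0667 0.202  0.0091] q [ 0.1007 -0.4169  1.997  -0.2141  1.0653  0.9032]
scene foot 0.9 [0.68225636 0.04830789 0.00107006]
scene light_grip 0.91 [0.55789197 0.08106186 0.30333498]
top foot 0.6 [ 0.67308506  0.04600872 -0.00292491]
top light_grip 0.62 [0.55595339 0.07350697 0.29503239]
[0.55696801 0.08076748 0.29906595]
```

Mast stays up. I'll retreat along the mast axis.

Call:
{"name": "arm_command", "arguments": {"plan": [[[0,0,0,0,0,0,0.085],[-0.005,0,0,0,0,0,0.085],[-0.01,0,0,0,0,0,0.085],[-0.015,0,0,0,0,0,0.085],[-0.02,0,0,0,0,0,0.085],[-0.02,0,0,0,0,0,0.085],[-0.025,0,0,0,0,0,0.085],[-0.025,0,0,0,0,0,0.085],[-0.02,0,0,0,0,0,0.085],[0,0,0,0,0,0,0.085],[0,0,0,0,0,0,0.085],[0,0,0,0,0,0,0.085],[0,0,0,0,0,0,0.085]]]}}

```text
t: 12.42
tool_pos: [0.4892, 0.0998, 0.4178]
tool_rot: [1.959, 0.393, -1.213]
contact_force: [0.3, 0.3, -0.5]
opening: 0.085
```

```bash
python3 st.py
python3 - <<'E'
from h import *
a=get_image('scene');b=get_image('top')
for c in('scene','top'):
  for n in('foot','light_grip'):
    for d in mark_of(c,n)[:1]:print(c,n,d['conf'],w(c,d['at']))
f=lambda im,u,v,k:cv2.resize(im[v-k:v+k,u-k:u+k],(400,400),interpolation=cv2.INTER_CUBIC)
cv2.imwrite('pics/e0.png',np.hstack([f(a,240,165,60),f(b,265,165,60)])[:,:,::-1])
E
```

```text
t 12.42 open 0.0850 lift~ 0.2589806866140547 off mast xy mm [-1.5932 -0.2904] twist -0.47048077211057165 tilt tool x [0.0162 0.0058]
F tool [ 0.5177 -0.1974 -0.2994] F mast [-0.032   0.3594 -0.5162] T tool [ 0.0003 -0.1242 -0.2126] T world [ 0.055   0.2399 -0.0064] q [ 0.1757 -0.6095  1.9112 -0.2274  1.3493  0.9168]
scene foot 0.66 [0.68289658 0.05034679 0.00164709]
scene light_grip 0.73 [0.55715177 0.08280807 0.29805551]
top foot 0.69 [0.6747669  0.04909051 0.00222621]
top light_grip 0.8 [0.55955896 0.07524548 0.29584935]
```

View pics/e0.png

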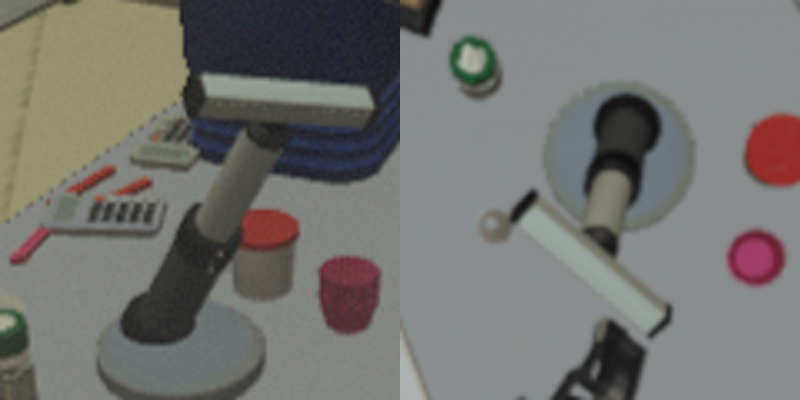

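The last picture shows the mast standing extended (left crop), a light spot at the collar's hole near (215,258), the gripper clear of the bar, and the tubs, cups, nozzle and jar unmoved. I'll hand in.

```bash
python3 -c "
from h import *
print(finish_job())"
```

```text
the job is handed in; nothing more can be done
None
```

The bench light is up: the mast is at full height, locked, and standing by itself with the gripper clear. I handed the job in at about 12.5 s of the 64 s allowed.

- **Pull:** I gripped the bar at its centre and pulled it along the mast to the end stop. There the pull jumped from 6.5 to 13.8 N, staying under the 20 N that drags the stand.
- **Turn:** I kept about 10 N of pull on while turning it clockwise from a twist of 0.74. The bar began drawing itself on at about -0.33. I stopped at about -0.47, where the torque fell to zero, and did not turn past that. The collar ticks in the picture had suggested about -0.5, which agrees.
- **Lock:** Easing down, the bar pushed back with 4.3 N about 5 mm below the stop, so I let go.
- **Last checks:**
  - About 1.4 s after release the bar was still at z ≈ 0.297, where 0.299 was expected.
  - The scene camera's network put the foot at (0.683, 0.050), against (0.684, 0.050) at the start.
  - The top camera put the foot about 8 mm nearer in x than the scene camera, but it gave no foot position at the start to compare with.
  - The bystanders near the stand looked unmoved in the last picture; I did not measure them again.

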